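# Pin the drawbar in its clevis

## Task

Pin the drawbar into the clevis: take the long pin, the one that stands taller in the wooden rack, by its head and push it straight down through the holes of the upper jaw, the drawbar and the bed. Keep hold of it until its collar is down on the jaw, then let go; leave the short pin in the rack.

Things in the scene. Friction and masses are not known exactly. Their poses are not given: they have to be found in the camera images.
- long_pin: Steel pin upright on its tip in one of two holes (70 mm apart, through to the bench) of a wooden rack 50x130x24 mm. Shank 18 mm diameter, 66 mm long, lowest 10 mm tapering to 12; then a collar 40 mm wide, 6 thick; then a round head to grip, 24 mm diameter, 36 high. About 0.25 kg. Origin: centre of the tip's end; z up the pin: collar underside at z = 66, head 72 to 108 mm.
- short_pin: The wrong pin: same collar and head as the long pin, but its shank is only 26 mm long (whole pin 68 mm high); it stands upright in the other hole of the rack. Origin: centre of the tip's end; z up the pin.
- clevis: Steel clevis fixed to the bench: bed 190x90 mm, 40 high; over one end on two cheeks an upper jaw, plate 84x90 mm, from z = 56 to 70 mm, with four screw heads 4 mm high at its corners. A vertical hole goes through jaw (30 mm diameter, chamfered) and bed (28 mm, down to the bench). Origin: on the hole's axis at the bench top; z up; the bed reaches from x = -145 to +45 mm.
- drawbar: Loose flat steel bar 196x56 mm, 14 thick, about 0.7 kg, lying on the clevis bed with its eye (hole 28 mm in diameter) between bed and jaw, in line with the clevis hole to within about 4 mm. Origin: on the eye's axis at the bar's underside; z up; the bar reaches from x = -166 to +30 mm.

How it is judged:
By the outcome, as a careful person would: the job done as asked, in the order asked, and still so for the second after the job is handed in, with the robot touching nothing.
It also fails if it takes over 38 s, if anything falls off the work surface, if the arm or the gripper's body presses on something with over 40 N, if the wrist force passes 120 N, or if a joint passes its speed limit or range.

## Robot

A 6-joint arm with a two-finger parallel gripper is mounted at the origin on a cart in front of the work surface, level with it; the furniture and walls round the work are solid. World frame = base frame: x ahead of the robot, y to its left, z up, the work surface at z = 0. Lengths are in m, angles in degrees, forces in N, time in s.
With the tool pointing down it reaches from about 0.25 to 0.725 m from the base axis. Payload 9.7 kg.
Tool frame: the origin (TCP) lies at the very end of the fingers, on their centre line; the grasp point (between the pads) lies 19 mm behind it; z points along the fingers, y is the line along which they close (so a half turn about z gives the same grasp; the last joint's range is limited). The gripper opens to 85 mm and grips with 20 to 120 N. Pads are 22 mm wide; open, the fingers measure 114 mm over their backs; the gripper's body (76 mm by 85 mm) begins 54 mm behind the grasp point. The pads swing forward as they close: fully open they stand 13 mm farther back than shut.
Start: joints at [76.891, 4.979, 10.078, 95.1, 0, 90], TCP at [0.125, 0.536, 0.231] pointing down, gripper open.
Joint ranges: [-179.16, 179.16], [-48.56, 103.87], [-65.8, 70.77], [-126.05, 130.52], [-82.76, 87.17], [-180, 180]. Speed limits (degrees/s): [127.2, 127.2, 147.25, 180, 180, 180].

## Interface

Orientations are given as [roll, pitch, yaw] about the fixed x, y, z axes, in that order (R = Rz(yaw) Ry(pitch) Rx(roll)).
In Python, from workcell import bot, viewer, finder gives the robot as it stands. The module is installed in compiled form; this text tells all that it offers.
- The arm moves only by the shell command python3 -m inch 'ROWS' [FORCE]. ROWS is JSON, a list that holds one entry, the list of rows, each a list of 7 numbers: the opening in per cent of the stroke, from 0 (shut) to 100 (fully open), then the shift along the tool's x, y, z in mm, then the turn, a rotation vector about the tool's x, y, z in degrees. In form: [[[grip, tx, ty, tz, ax, ay, az], ...]]. A call has 1 to 8 rows; each row shifts and turns the commanded pose from where the row before left it, along the tool's axes as they then stand; what a row does not reach is not made up. A row lasts 1/8 s, in which the tool goes at most 62.5 mm and 10.7 degrees, less where a joint would pass 70% of its speed; a pose out of reach is approached as far as the arm can. A call with a gripper value outside its range is refused whole. The fingers move at their own pace and stop on an object; FORCE is the grip in N (left out, the last holds). Time passes only in rows, so rows that do not move let the fingers close. It gives the time, the measured TCP pose, the force, the opening and the grip force at its end, in the units of the state.
- bot.get_obs(): the state, without advancing time (a new reading comes with each control period).
- viewer.camera(name): name is "scene" or "side" or "wrist"; returns a dict with "pixels" (384x512x3 uint8, red, green, blue), "vfov" (degrees; the focal length in pixels is half the picture's height over the tangent of half this angle, whatever the lens; pixels are square), "cx", "cy" (the principal point, pixels), "R" (3x3) and "t" (3): a world point X has camera coordinates R X + t. Camera axes: x right, y down, z forward; pixel columns grow to the right and rows downward; lengths in m; the calibration is good to about 2 mm. A picture is of the moment at which its call begins. There is no depth.
- bot.job_done(): hands the job in; it is judged then, once.
Trained networks look in the newest picture that a camera, given by its name, has taken for a name from the list of things; names that differ only in an ending like _2 or _b are one class to them, and where a whole thing is asked for, a point or a joint stands for the part that bears it (a point fixed in the world has none). Each returns a list of dicts, best first, with "conf" (0 to 1); they miss things now and then, are a little off and sometimes report something else, mostly with a low value. They report only what shows in the picture. A call takes as long as a camera call.
- finder.outline_of(camera, thing): "pixels" (384x512 bool, what is visible of it) and "extent" ([centre column, centre row, width, height] in pixels, round what is visible of it).
- finder.mark_of(camera, thing): "position" ([column, row] in pixels: a listed point, or the origin of a listed thing).
The state is a dict: "time": time; "q": joint angles; "qd": joint speeds; "joint_efforts": joint torques, N m; "ee_pos": TCP position; "tcp_rot": TCP orientation; "wrist_force": force on the tool from outside, world axes, zero at the start; "torque": the same for the moment, N m; "opening": finger opening in m; "grasp_force": force on a finger pad.
Only numpy, scipy, OpenCV 4.12 (cv2) and the standard library are available. Lean on these libraries where they do the work, as an engineer would, in place of code of your own. Each camera call takes 0.05 s, during which the arm holds its last target. There are 200 camera calls.

## Working session

There is one attempt and no reset: what is moved stays moved. The work goes in short steps, Python scripts to look and compute and a shell command to move; the robot and the scene stay as the last step left them, time stands still between calls to the robot, and variables do not carry over. Pictures are saved under pics/ and viewed, at most 10 in all, crops included, and the job is handed in when it is done.

```bash
mkdir -p pics
cat > h.py <<'E'
from workcell import bot, viewer, finder
import numpy as np, cv2
def cam(n):
    return viewer.camera(n)
def ray(c,p):
    R=np.array(c["R"]);t=np.array(c["t"]);f=192/np.tan(np.radians(c["vfov"]/2))
    d=R.T@np.array([(p[0]-c["cx"])/f,(p[1]-c["cy"])/f,1]);return -R.T@t,d
def atz(c,p,z):
    o,d=ray(c,p);return o+d*(z-o[2])/d[2]
def proj(c,X):
    f=192/np.tan(np.radians(c["vfov"]/2));x=np.array(c["R"])@np.array(X)+np.array(c["t"])
    return np.array([c["cx"]+f*x[0]/x[2],c["cy"]+f*x[1]/x[2]])
def save(c,n,box=None,s=1):
    im=c["pixels"][...,::-1]
    if box: im=im[box[1]:box[3],box[0]:box[2]]
    cv2.imwrite("pics/"+n,cv2.resize(im,None,fx=s,fy=s,interpolation=cv2.INTER_CUBIC))
E
python3 - <<'E'
from h import *
np.set_printoptions(precision=4,suppress=True)
ims=[]
for n in ["scene","side","wrist"]:
    c=cam(n);ims.append(c["pixels"][...,::-1])
    print(n,c["vfov"],c["cx"],c["cy"],ray(c,[256,192]))
    for th in ["long_pin","short_pin","clevis","drawbar"]:
        m=finder.mark_of(n,th);o=finder.outline_of(n,th)
        for k in m[:2]: print(th,"mark",np.round(k["position"],1),round(k["conf"],2),atz(c,k["position"],0))
        for k in o[:2]: print(th,"out",np.round(k["extent"],1),round(k["conf"],2))
g=np.vstack([np.hstack(ims[:2]),np.hstack([ims[2],0*ims[2]])])
cv2.imwrite("pics/a.png",cv2.resize(g,(800,600),interpolation=cv2.INTER_AREA))
E
```

```text
scene 43.1471750437986 250.65130312441568 196.9610263374364 (array([ 0.0376, -0.6335,  0.706 ]), array([ 0.5601,  0.4328, -0.7065]))
long_pin mark [299.5 255.8] 0.87 [ 0.5143 -0.3637  0.    ]
long_pin out [299.5 230.6  20.8  42.1] 0.73
short_pin mark [326.4 280.6] 0.88 [ 0.4976 -0.431   0.    ]
short_pin out [327.6 268.4  24.   27.4] 0.69
clevis mark [185.2 190.3] 0.58 [ 0.513  -0.0809  0.    ]
clevis out [168.9 190.1  96.5  88.6] 0.72
drawbar mark [185.  176.5] 0.61 [ 0.5433 -0.0518  0.    ]
drawbar out [143.1 192.7  89.9  53.2] 0.78
side 46.568203242877225 259.7769718761712 193.94085047356927 (array([0.5063, 0.4934, 0.7209]), array([ 0.0198, -0.7444, -0.6675]))
long_pin mark [262.9 176.1] 0.68 [ 0.5119 -0.371   0.    ]
long_pin out [263.8 154.6  16.5  34.5] 0.6
short_pin mark [266.9 163.6] 0.57 [ 0.5022 -0.4221  0.    ]
short_pin out [271.3 150.7  13.2  20.8] 0.43
clevis mark [261.1 268.2] 0.75 [ 0.5113 -0.0786  0.    ]
clevis out [280.5 265.1  98.   83.5] 0.85
drawbar mark [259.2 257. ] 0.77 [ 0.5158 -0.1079  0.    ]
drawbar out [297.7 266.2  93.2  44.3] 0.92
wrist 59.884026040777925 263.37267906792107 194.74722565283662 (array([0.0467, 0.5546, 0.3743]), array([ 0.2964, -0.0908, -0.951 ]))
```

View pics/a.png

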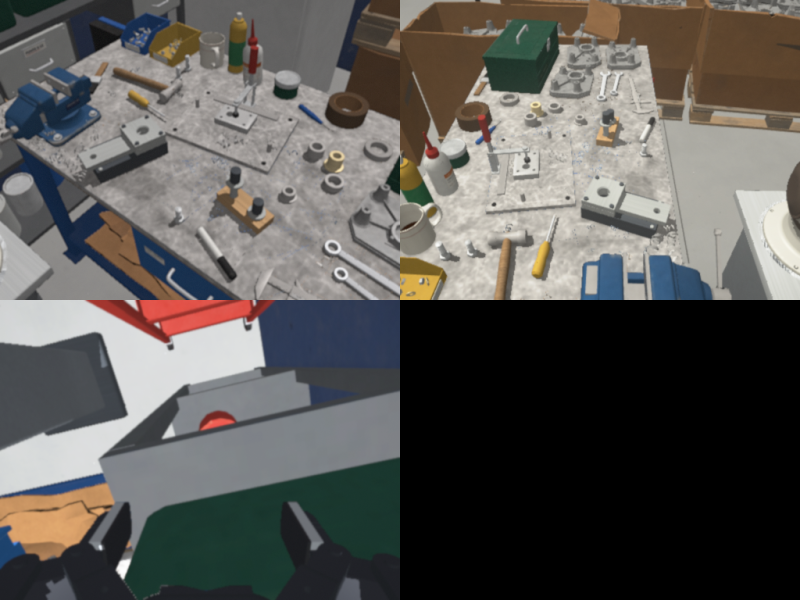

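Run:
```python
from h import *
a=cam("scene");b=cam("side")
def cr(c,x,y,w=130,h=97): return cv2.resize(c["pixels"][y:y+h,x:x+w,::-1],(400,300),interpolation=cv2.INTER_CUBIC)
g=np.vstack([np.hstack([cr(a,250,205),cr(a,95,140)]),np.hstack([cr(b,210,120),cr(b,220,215)])])
cv2.imwrite("pics/b.png",g)
```

```text
(no output)
```

View pics/b.png

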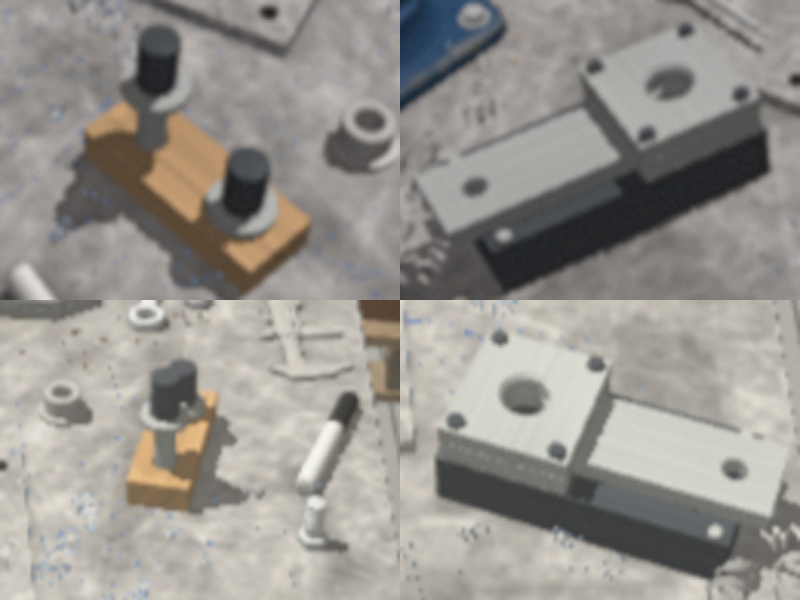

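The scene crop shows the long pin as the rear one, with its head top at about (302,218) in scene and (264,145) in side. The jaw hole is at about (183,167) in scene and (260,246) in side, and the four screw heads are clear in both.

Run:
```python
from h import *
np.set_printoptions(precision=4,suppress=True)
a=cam("scene");b=cam("side")
def P(c,x0,y0,p,z): return atz(c,[x0+p[0]/400*130,y0+p[1]/300*97],z)[:2]
print("long", P(a,250,205,(160,39),.108),P(b,210,120,(167,78),.108))
print("short", P(a,250,205,(249,161),.068),P(b,210,120,(182,71),.068))
print("hole", P(a,95,140,(270,84),.070),P(b,220,215,(124,96),.070))
print("barhole", P(a,95,140,(75,187),.054),P(b,220,215,(334,169),.054))
for p in [(195,68),(286,32),(341,94),(247,133)]: print("sc",P(a,95,140,p,.074))
for p in [(98,38),(196,63),(157,151),(56,120)]: print("sd",P(b,220,215,p,.074))
# bottoms via finder
o=bot.get_obs();print({k:np.round(v,3) for k,v in o.items()})
# obstacle heights: bottle/clamp etc.
for n,c,ps in [("scene",a,[(328,105),(320,25),(325,125),(300,118)]),("side",b,[(628-512,150)])]:
  for p in ps: print(p,atz(c,p,0)[:2])
```

```text
long [ 0.5097 -0.3643] [ 0.5095 -0.3539]
short [ 0.4973 -0.4321] [ 0.4977 -0.4191]
hole [ 0.5101 -0.0875] [ 0.5133 -0.0768]
barhole [ 0.3821 -0.0428] [ 0.3842 -0.0354]
sc [ 0.4893 -0.0419]
sc [ 0.5505 -0.0644]
sc [ 0.5272 -0.1331]
sc [ 0.4662 -0.1104]
sd [ 0.5311 -0.1223]
sd [ 0.4679 -0.102 ]
sd [ 0.4927 -0.0305]
sd [ 0.5545 -0.053 ]
{'time': np.float64(1.55), 'q': array([76.891,  4.979, 10.075, 95.105, -0.   , 90.001]), 'qd': array([-0.051, -0.002, -0.092,  0.108, -0.092,  0.01 ]), 'joint_efforts': array([ -0.048, -49.929,  44.282,   0.464,   0.024,   0.011]), 'ee_pos': array([0.125, 0.536, 0.231]), 'tcp_rot': array([-179.992,    0.   ,  166.889]), 'wrist_force': array([-0.305, -0.471, -0.109]), 'torque': array([ 0.014, -0.009, -0.029]), 'grasp_force': np.float64(0.0), 'opening': np.float64(0.085)}
(328, 105) [ 0.9493 -0.1581]
(320, 25) [1.3014 0.0861]
(325, 125) [ 0.875  -0.1952]
(300, 118) [ 0.8627 -0.1323]
(116, 150) [ 0.9095 -0.4706]
```

```bash
python3 -m inch '[[[100,0,0,-20,0,0,10.6],[100,0,0,-20,0,0,10.6],[100,0,0,-20,0,0,10.6],[100,0,0,-20,0,0,10.6],[100,0,0,-20,0,0,10.6],[100,0,0,-20,0,0,10.6],[100,0,0,-10,0,0,10.6],[100,0,0,0,0,0,10.6]]]'
```

```text
time: 2.55
ee_pos: [0.1247, 0.5356, 0.3615]
tcp_rot: [-180.0, 0.0, 81.7]
wrist_force: [-0.9, 0.0, -2.1]
opening: 0.0852
grasp_force: 0.0
```

```bash
python3 -m inch '[[[100,0,0,0,0,0,10.6],[100,-38,47,0,0,0,0],[100,-38,47,0,0,0,0],[100,-38,47,0,0,0,0],[100,-38,47,0,0,0,0],[100,-38,47,0,0,0,0],[100,-38,47,0,0,0,0],[100,-38,47,0,0,0,0]]]'; python3 -m inch '[[[100,-38,47,10,0,0,0],[100,-38,47,15,0,0,0],[100,-38,47,25,0,0,0],[100,-38,47,25,0,0,0],[100,-20,25,25,0,0,0],[100,0,0,0,0,0,0]]]'
```

```text
time: 3.55
ee_pos: [0.3908, 0.1791, 0.3547]
tcp_rot: [-178.9, 0.1, 73.7]
wrist_force: [0.7, 0.6, -2.1]
opening: 0.0856
grasp_force: 0.0
time: 4.3
ee_pos: [0.5414, -0.0405, 0.2499]
tcp_rot: [-178.6, 0.1, 73.6]
wrist_force: [-1.1, -0.8, -3.1]
opening: 0.0857
grasp_force: 0.0
```

Run:
```python
from h import *
np.set_printoptions(precision=4,suppress=True)
c=cam("wrist");o=bot.get_obs();print(o["ee_pos"],o["tcp_rot"],o["q"])
for th in ["clevis","drawbar"]:
    for k in finder.mark_of("wrist",th)[:1]: print(th,k["position"],k["conf"],atz(c,k["position"],0 if th=="clevis" else .04))
save(c,"c.png",None,1.5)
np.save("c.npy",c,allow_pickle=True)
```

```text
[ 0.5412 -0.0395  0.2518] [-178.6896    0.0602   73.6363] [ -4.2845   5.8189  13.2638  98.7389   0.2153 102.0775]
clevis [256.5, 192.1] 0.65 [ 0.5158 -0.0807  0.    ]
drawbar [256.8, 203.9] 0.74 [ 0.5175 -0.0821  0.04  ]
```

View pics/c.png

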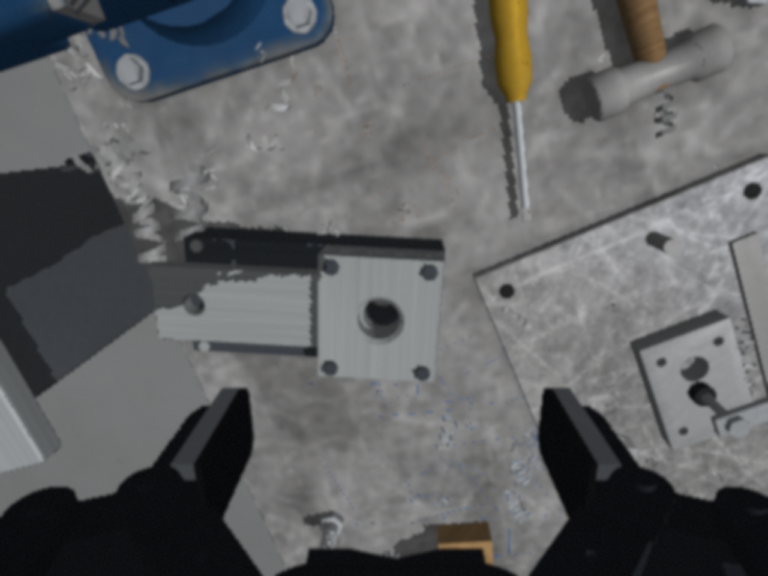

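The wrist view shows the jaw hole at about (254,211) px, with the drawbar eye visible inside it. The rack is at the bottom edge, and the screw heads are clear.

Run:
```python
from h import *
np.set_printoptions(precision=4,suppress=True)
c=np.load("c.npy",allow_pickle=True).item()
print("hole",atz(c,(254,211.3),.07))
S=[atz(c,np.array(p)/1.5,.074)[:2] for p in [(331,267),(429,272),(422,373),(330,368)]];print(np.array(S),np.mean(S,0))
save(c,"d.png",(224,182,284,242),10)
cv2.imwrite("pics/d.png",cv2.convertScaleAbs(cv2.imread("pics/d.png"),alpha=1.5,beta=20))
C=np.r_[atz(c,(254,211.3),.07)[:2]]
for z,r in [(.07,.015),(.056,.015),(.054,.014),(.04,.014),(0,.014)]:
    p=proj(c,[*C,z]);q=proj(c,[C[0]+r,C[1],z]);print(z,(p-[224,182])*10, np.linalg.norm(q-p)*10)
```

```text
hole [ 0.5167 -0.079   0.07  ]
[[ 0.4957 -0.0346]
 [ 0.5572 -0.0557]
 [ 0.533  -0.1264]
 [ 0.4712 -0.1049]] [ 0.5143 -0.0804]
0.07 [300. 293.] 143.53467095100632
0.056 [306.5359 245.7628] 138.2973913023478
0.054 [307.4304 239.2978] 128.36871501996765
0.04 [313.4385 195.8749] 123.87387119219001
0 [328.4747  87.2017] 112.6088588516947
```

View pics/d.png

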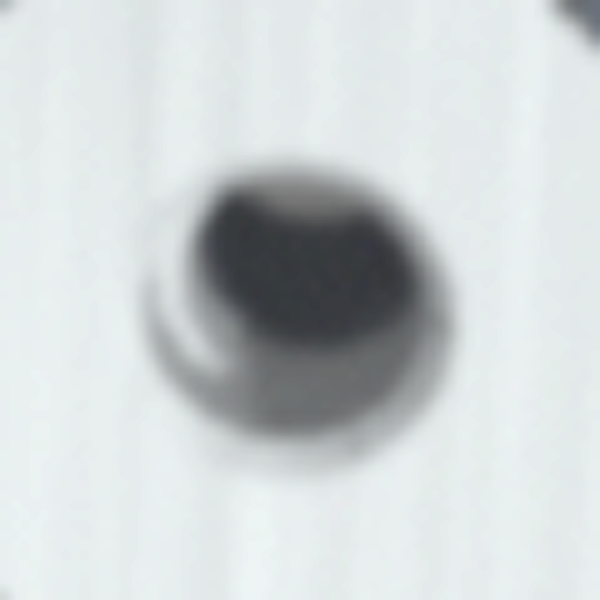

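```bash
python3 -m inch '[[[100,0,0,0,-1.3,0,2.6],[100,-45,10.7,7,0,0,0],[100,-45,10.7,7,0,0,0],[100,-45,10.7,7,0,0,0],[100,-45,10.7,7,0,0,0],[100,-45,10.7,7,0,0,0],[100,-45,10.7,7,0,0,0],[100,-43,10.7,7,0,0,0]]]';python3 -m inch '[[[100,0,0,0,0,0,0],[100,0,0,0,0,0,0]]]'
python3 - <<'E'
from h import *
np.set_printoptions(precision=4,suppress=True)
c=cam("wrist");o=bot.get_obs();print(o["ee_pos"],o["tcp_rot"],o["q"])
for th in ["long_pin","short_pin"]:
    for k in finder.mark_of("wrist",th)[:2]: print(th,k["position"],k["conf"],atz(c,k["position"],0))
    for k in finder.outline_of("wrist",th)[:2]: print(th,k["extent"],k["conf"])
save(c,"e.png",None,1.5)
np.save("e.npy",c,allow_pickle=True)
E
```

```text
time: 5.45
ee_pos: [0.5119, -0.3597, 0.2063]
tcp_rot: [179.7, 0.1, 71.2]
wrist_force: [0.1, -0.4, -3.1]
opening: 0.0851
grasp_force: 0.0
time: 5.7
ee_pos: [0.512, -0.3584, 0.2059]
tcp_rot: [179.7, 0.0, 71.2]
wrist_force: [0.5, -0.9, -2.6]
opening: 0.0853
grasp_force: 0.0
[ 0.5122 -0.3581  0.2061] [179.7156   0.0474  71.2202] [-34.9742  14.8109  18.4798  93.3825   0.0338  73.8056]
long_pin [263.1, 167.3] 0.92 [ 0.513  -0.3619  0.    ]
long_pin [263.9, 187.0, 43.0, 46.8] 0.82
short_pin [271.9, 227.6] 0.92 [ 0.4998 -0.432   0.    ]
short_pin [271.5, 242.8, 35.6, 46.1] 0.75
```

View pics/e.png

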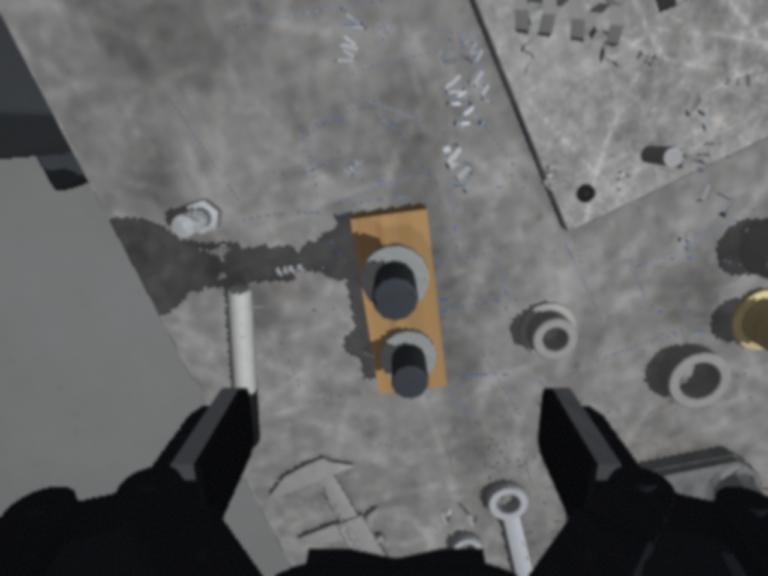

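The long pin's head top is at about (264,197) px, with the short pin's below it at (273,252); the fingers straddle to either side.

Run:
```python
from h import *
np.set_printoptions(precision=4,suppress=True)
c=np.load("e.npy",allow_pickle=True).item()
print(atz(c,(264,197),.108),atz(c,(264,185.3),.072),atz(c,(273,252),.068))
for X in [(.5115,-.3625),(.4995,-.432)]:
  for z in (0,.072,.108): print(X,z,proj(c,[*X,z]))
o=bot.get_obs();y=np.radians(71.2);R=np.array([[np.cos(y),np.sin(y)],[np.sin(y),-np.cos(y)]])
print(R@(np.array([.5115,-.3625])-o["ee_pos"][:2])*1000)
```

```text
[ 0.5141 -0.359   0.108 ] [ 0.5139 -0.3606  0.072 ] [ 0.5005 -0.4266  0.068 ]
(0.5115, -0.3625) 0 [261.963  168.2447]
(0.5115, -0.3625) 0.072 [262.1196 188.1561]
(0.5115, -0.3625) 0.108 [262.2293 202.1009]
(0.4995, -0.432) 0 [271.6603 227.7075]
(0.4995, -0.432) 0.072 [273.9293 259.2309]
(0.4995, -0.432) 0.108 [275.4823 280.8062]
[-4.1139  0.8046]
```

```bash
python3 -m inch '[[[80,-1.4,1.8,20,0.3,0,0],[70,0,0,40,0,0,0],[70,0,0,40,0,0,0],[70,0,0,20,0,0,0],[70,0,0,9,0,0,0],[70,0,0,0,0,0,0]]]' 60; python3 -m inch '[[[0,0,0,0,0,0,0],[0,0,0,0,0,0,0],[0,0,0,0,0,0,0],[0,0,0,0,0,0,0]]]' 60
```

```text
time: 6.7
ee_pos: [0.5125, -0.361, 0.0752]
tcp_rot: [-179.8, 0.0, 71.1]
wrist_force: [-0.3, -0.9, -3.1]
opening: 0.06
grasp_force: 0.0
time: 7.2
ee_pos: [0.5129, -0.3615, 0.0771]
tcp_rot: [-180.0, 0.1, 71.1]
wrist_force: [-2.7, 0.0, 6.1]
opening: 0.0224
grasp_force: 58.7
```

```bash
python3 -m inch '[[[0,0,0,-10,0,0,0],[0,0,0,-25,0,0,0],[0,0,0,-35,0,0,0],[0,0,0,-35,0,0,0],[0,0,0,-15,0,0,0],[0,0,0,0,0,0,0]]]' 80
python3 - <<'E'
from h import *
np.set_printoptions(precision=4,suppress=True)
c=cam("scene");d=cam("side");o=bot.get_obs();print(o["ee_pos"],o["tcp_rot"],o["wrist_force"],o["opening"],o["grasp_force"])
def cr(c,w=200,h=300):
    p=proj(c,o["ee_pos"]-[0,0,.06]);x=int(np.clip(p[0]-w/4,0,511-w//2));y=int(np.clip(p[1]-h/4,0,383-h//2));print(p,x,y)
    return cv2.resize(c["pixels"][y:y+h//2,x:x+w//2,::-1],(400,600),interpolation=cv2.INTER_CUBIC)
cv2.imwrite("pics/f.png",np.hstack([cr(c),cr(d)]))
y=np.radians(o["tcp_rot"][2]);R=np.array([[np.cos(y),np.sin(y)],[np.sin(y),-np.cos(y)]])
print(R@(np.array([.5155,-.081])-o["ee_pos"][:2])*1000)
E
```

```text
time: 7.95
ee_pos: [0.5134, -0.3614, 0.1963]
tcp_rot: [-180.0, 0.1, 71.1]
wrist_force: [0.1, -0.9, -5.4]
opening: 0.022
grasp_force: 78.6
[ 0.5127 -0.361   0.1943] [-179.8007    0.0053   71.1401] [-0.5425 -0.7718 -5.7652] 0.021991695664089903 78.56670498847961
[302.3643 204.761 ] 252 129
[263.0485 134.0613] 213 59
[265.8974 -87.9166]
```

View pics/f.png

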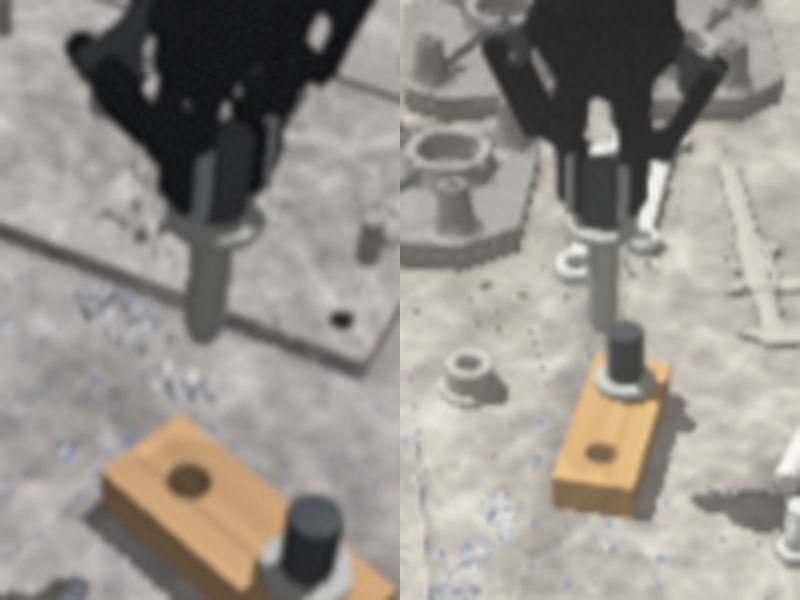

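The long pin hangs straight and centred in the fingers, and the short pin is still in the rack. Next I carry it to the clevis.

```bash
python3 -m inch '[[[0,30,-10,0,0,0,0],[0,45,-15,0,0,0,0],[0,45,-15,0,0,0,0],[0,45,-15,0,0,0,0],[0,45,-15,0,0,0,0],[0,35,-11.5,0,0,0,0],[0,21,-6.5,0,0,0,0],[0,0,0,0,0,0,0]]]'; python3 -m inch '[[[0,0,0,15,0,0,0],[0,0,0,5,0,0,0],[0,0,0,0,0,0,0]]]'
python3 - <<'E'
from h import *
np.set_printoptions(precision=4,suppress=True)
w=cam("wrist");c=cam("scene");d=cam("side");o=bot.get_obs();print(o["ee_pos"],o["tcp_rot"],o["wrist_force"],o["opening"],o["grasp_force"])
T=o["ee_pos"]-[0,0,.075]
def cr(c,P=T,w=80,h=90):
    p=proj(c,P-[0,0,.02]);x=int(p[0]-w/2);y=int(p[1]-h/2);print("crop",x,y,"tip",(proj(c,P)-[x,y])*5,"hole",(proj(c,[.5155,-.081,.07])-[x,y])*5)
    return cv2.resize(c["pixels"][y:y+h,x:x+w,::-1],(w*5,h*5),interpolation=cv2.INTER_CUBIC)
cv2.imwrite("pics/g.png",np.hstack([cr(c),cr(d)]))
E
```

```text
time: 9.05
ee_pos: [0.5152, -0.0798, 0.1945]
tcp_rot: [-179.8, 0.1, 71.3]
wrist_force: [-0.3, -1.9, -4.9]
opening: 0.0222
grasp_force: 78.7
time: 9.43
ee_pos: [0.5152, -0.0817, 0.1748]
tcp_rot: [-179.8, 0.1, 71.1]
wrist_force: [0.4, -1.2, -4.1]
opening: 0.0217
grasp_force: 78.7
[ 0.5157 -0.0814  0.1761] [-179.9306    0.0393   71.1076] [-1.0105 -0.7904 -4.7187] 0.02221132723946938 78.71252775192261
crop 141 115 tip [198.1042 186.4475] hole [206.0881 246.8438]
crop 219 195 tip [200.7672 191.0962] hole [201.0458 246.883 ]
```

View pics/g.png

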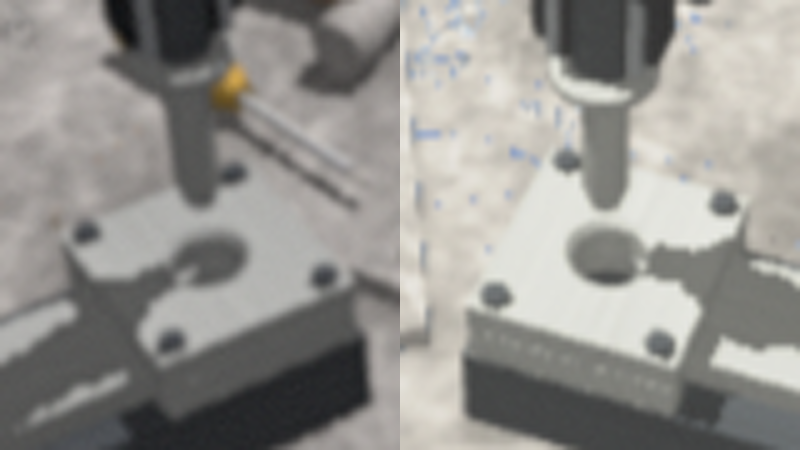

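The tip stands centred over the hole in both views: tip (200,200) and hole (211,260) in the scene crop, tip (206,203) and hole (205,256) in the side crop. That is within about 1 mm, so I go down in stages and watch the force.

```bash
python3 -m inch '[[[0,-0.6,0.7,15,0,0,0],[0,0,0,10,0,0,0],[0,0,0,8,0,0,0],[0,0,0,6,0,0,0],[0,0,0,0,0,0,0]]]'; python3 -m inch '[[[0,0,0,6,0,0,0],[0,0,0,4,0,0,0],[0,0,0,0,0,0,0]]]'
```

```text
time: 10.2
ee_pos: [0.5159, -0.0818, 0.1364]
tcp_rot: [-179.9, 0.0, 71.1]
wrist_force: [-0.2, -0.4, -4.7]
opening: 0.022
grasp_force: 78.7
time: 10.58
ee_pos: [0.5159, -0.0818, 0.1265]
tcp_rot: [-179.9, 0.0, 71.1]
wrist_force: [0.1, -1.1, -4.2]
opening: 0.0217
grasp_force: 78.7
```

```bash
python3 -m inch '[[[0,0,0,6,0,0,0],[0,0,0,6,0,0,0],[0,0,0,0,0,0,0]]]'; python3 -m inch '[[[0,0,0,6,0,0,0],[0,0,0,6,0,0,0],[0,0,0,6,0,0,0],[0,0,0,6,0,0,0],[0,0,0,4,0,0,0],[0,0,0,0,0,0,0]]]'
```

```text
time: 10.95
ee_pos: [0.5157, -0.0818, 0.1142]
tcp_rot: [-179.8, 0.1, 71.1]
wrist_force: [-0.4, -0.8, -5.1]
opening: 0.022
grasp_force: 78.7
time: 11.7
ee_pos: [0.5158, -0.0819, 0.0865]
tcp_rot: [-179.9, 0.0, 71.1]
wrist_force: [0.3, -1.3, -5.1]
opening: 0.0221
grasp_force: 78.7
```

No contact force so far. Next I seat the collar gently.

```bash
python3 -m inch '[[[0,0,0,3,0,0,0],[0,0,0,1.5,0,0,0],[0,0,0,0,0,0,0]]]'; python3 -m inch '[[[0,0,0,1,0,0,0],[0,0,0,0,0,0,0]]]';python3 -m inch '[[[0,0,0,1,0,0,0],[0,0,0,0,0,0,0]]]'
```

```text
time: 12.08
ee_pos: [0.5159, -0.0819, 0.0823]
tcp_rot: [-179.9, 0.0, 71.1]
wrist_force: [-0.4, -1.0, -4.9]
opening: 0.022
grasp_force: 78.7
time: 12.32
ee_pos: [0.516, -0.0819, 0.0815]
tcp_rot: [-179.9, 0.0, 71.1]
wrist_force: [0.0, 0.4, -5.0]
opening: 0.022
grasp_force: 79.0
time: 12.58
ee_pos: [0.5161, -0.0819, 0.0814]
tcp_rot: [-180.0, 0.0, 71.1]
wrist_force: [-3.9, 0.2, 5.2]
opening: 0.0222
grasp_force: 79.8
```

```bash
python3 -m inch '[[[0,0,0,0.5,0,0,0],[0,0,0,0,0,0,0]]]';python3 -m inch '[[[70,0,0,0,0,0,0],[70,0,0,0,0,0,0],[70,0,0,0,0,0,0],[70,0,0,0,0,0,0]]]';python3 -m inch '[[[70,0,0,-15,0,0,0],[70,0,0,-40,0,0,0],[70,0,0,-40,0,0,0],[70,0,0,-25,0,0,0],[70,0,0,0,0,0,0]]]'
python3 - <<'E'
from h import *
c=cam("scene");d=cam("side")
def cr(c,w=80,h=90):
    p=proj(c,[.515,-.081,.08]);x=int(p[0]-w/2);y=int(p[1]-h/2)
    return cv2.resize(c["pixels"][y:y+h,x:x+w,::-1],(w*5,h*5),interpolation=cv2.INTER_CUBIC)
cv2.imwrite("pics/i.png",np.hstack([cr(c),cr(d)]))
E
```

```text
time: 12.82
ee_pos: [0.5161, -0.0819, 0.0813]
tcp_rot: [-180.0, 0.0, 71.1]
wrist_force: [-6.5, 0.8, 10.1]
opening: 0.0222
grasp_force: 80.4
time: 13.32
ee_pos: [0.5159, -0.0819, 0.0797]
tcp_rot: [-179.9, 0.0, 71.1]
wrist_force: [-0.8, -0.6, -3.3]
opening: 0.0599
grasp_force: 0.0
time: 13.95
ee_pos: [0.5172, -0.082, 0.2026]
tcp_rot: [179.8, -0.0, 71.1]
wrist_force: [0.6, -1.3, -3.3]
opening: 0.0598
grasp_force: 0.0
```

View pics/i.png

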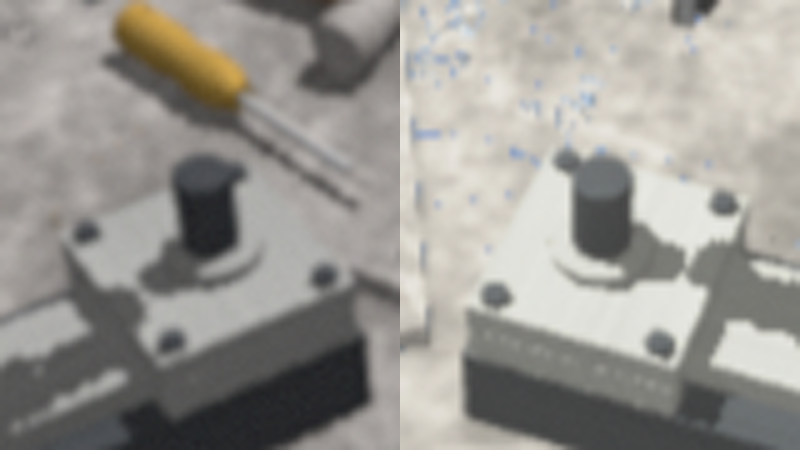

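The pin stands upright with its collar flat on the jaw, and the gripper is clear of it.

```bash
python3 -c "
from workcell import bot
print(bot.job_done())"
```

```text
the job is handed in; nothing more can be done
None
```

The long pin is through the jaw, the drawbar and the bed with its collar seated on the jaw; I then released it, left the short pin in the rack, and handed the job in at about 14 s.

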